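Push the spice row home behind its catch

ROBOT

A 6-joint arm with a two-finger parallel gripper is mounted at the origin on the work surface. World frame = base frame: x ahead of the robot, y to its left, z up, the work surface at z = 0. Lengths are in m, angles in rad, forces in N, time in s.
With the tool pointing down it reaches from about 0.25 to 0.725 m from the base axis. Payload 4 kg.
Tool frame: the origin (TCP) lies midway between the tips of the shut fingers; the grasp point (between the pads) lies 19 mm behind it (hold_point_z is the distance from the TCP to the grasp point, in m); z points along the fingers, y is the line along which they close (so a half turn about z gives the same grasp; the last joint's range is limited). The gripper opens to 85 mm and grips with 20 to 120 N. Pads are 22 mm wide; open, the fingers measure 114 mm over their backs; the gripper's body (76 mm by 85 mm) begins 54 mm behind the grasp point. The pads swing forward as they close: fully open they stand 13 mm farther back than shut.
Start: joints at [1.311, 0.241, 0.005, 1.335, 0, 1.571], TCP at [0.128, 0.483, 0.209] pointing down, gripper open.
Joint ranges: [-2.72, 2.72], [-1.05, 1.87], [-1.09, 1.28], [-1.99, 2.15], [-1.42, 1.44], [-3.14, 3.14]. Speed limits (rad/s): [2.79, 2.79, 3.14, 3.14, 3.14, 3.14].

INTERFACE

Orientations are given as a rotation vector (axis times angle).
In Python, from bench import read_state, get_image, camera_model, close_job, outline_of, tip_of, hold_point_z gives the robot as it stands.
- The arm moves only by the tool apply_moves, never from a script. Its arguments are lists of equal length, an entry for each row: "xyz": the shift along the tool's x, y, z in cm, a list of three; "rotation": the turn, a rotation vector about the tool's x, y, z in rad, a list of three. In form: {"xyz": [[dx, dy, dz], ...], "rotation": [[ax, ay, az], ...]}. A call has 1 to 12 rows; each row is the pose to reach, as a shift and turn from the pose commanded when the call began, along the tool's axes at that moment; what a row does not reach only later rows make up. A row lasts 1/10 s, in which the tool goes at most 50 mm and 8.59 degrees, less where a joint would pass 70% of its speed; a pose out of reach is approached as far as the arm can. A call with a gripper value outside its range is refused whole. "gripper" is the opening, from -1 (shut) to 1 (fully open), set as the call begins (left out, the last holds). The fingers move at their own pace and stop on an object; "grip_force" is the grip in N (left out, the last holds). Time passes only in rows, so rows that repeat a pose let the fingers close. It gives the time, the measured TCP pose, the force, the opening and the grip force at its end, in the units of the state.
- read_state(): the state, without advancing time (a new reading comes with each control period).
- get_image(name): name is "side" or "top"; returns the picture (400x640x3 uint8, blue, green, red); there is no depth.
- camera_model(name): a dict with "fx", "fy", "cx", "cy" (pixels), "view" (4x4, takes a point from world to camera coordinates). Camera axes: x right, y down, z forward; pixel columns grow to the right and rows downward; lengths in m; the calibration is good to about 2 mm. A picture is of the moment at which its call begins. camera_model takes no time and is no camera call.
- close_job(): hands the job in; it is judged then, once.
Trained networks look in the newest picture that a camera, given by its name, has taken for a name from the list of things; names that differ only in an ending like _2 or _b are one class to them, and where a whole thing is asked for, a point or a joint stands for the part that bears it (a point fixed in the world has none). Each returns a list of dicts, best first, with "score" (0 to 1); they miss things now and then, are a little off and sometimes report something else, mostly with a low value. They report only what shows in the picture. A call takes as long as a camera call.
- outline_of(camera, label): "pixels" (400x640 bool, what is visible of it) and "rect" ([centre column, centre row, width, height] in pixels, round what is visible of it).
- tip_of(camera, label): "location" ([row, column] in pixels: a listed point, or the origin of a listed thing).
The state is a dict: "time": time; "joints": joint angles; "joint_velocities": joint speeds; "effort": joint torques, N m; "eef_pos": TCP position; "ee_rot": TCP orientation; "wrist_force": force on the tool from outside, world axes, zero at the start; "ft_torque": the same for the moment, N m; "width": opening from 0.0 (shut) to 1.0 (fully open); "finger_force": force on a finger pad.
Only numpy, scipy, OpenCV 4.12 (cv2) and the standard library are available. Lean on these libraries where they do the work, as an engineer would, in place of code of your own. Each camera call takes 0.05 s, during which the arm holds its last target. There are 200 camera calls.

TASK

In the open drawer, stand the box of red spice at the tail of the row of three spice boxes (the end away from the wooden lane), in line with them, and let go of it. Then slide all four as one straight row, gently and without lifting or tipping the three, into the narrow wooden lane against its sprung blue pad, until the orange spring catch snaps out behind the red box and holds the tight row by itself. The boxes crack if squeezed hard, and the pad's travel soon comes to a hard stop, so feel for it; leave the other things in the drawer where they are.

Things in the scene. Friction and masses are not known exactly. Their poses are not given: they have to be found in the camera images.
- drawer: Light oak drawer lifted out onto the worktop; fixed. Origin under its centre, z up, x from its white front (85 mm high, nearest the robot) to the back, y along its length, which is the row's and lane's direction. Inside 300 (x) by 610 mm (y); floor 10 mm above the origin, walls up to 65 mm. The lane's axis is at x = +55 mm; the floor from y = -305 to -45 mm is open, without rails.
- lane_mouth (a point): Where the straight lane begins: on its axis, on the floor (x 55, y 20, z 10 mm in the drawer). Two wooden rails 26 mm high, 12 mm thick and 48 mm apart inside run from here to lane_end; for 65 mm before it (towards -y) they flare gently to 74 mm apart. Boxes enter moving towards +y.
- lane_end (a point): Lane's far end, on its axis, on the floor (drawer x 55, y 305 mm). A grey end block with the pad, and the catch on the low-x rail, clip in as one set at a place that differs each time and is not reported: pad's resting face 55 to 105 mm before this point, catch's holding face 168 mm nearer the mouth than that. Four boxes are 176 mm long, so held by the catch they press the pad in 8 mm.
- pad (a joint): How far the blue pad (42 x 42 mm face) is pressed in towards +y, m: 0 at rest, 0.013 at its hard stop. Spring: about 3.6 N at 0, 6 N at 8 mm, 7.5 N at 13 mm.
- catch (a joint): How far the orange catch is pushed sideways into the rail, m: 0 fully out (stands 12 mm into the lane), about 0.007 to 0.012 while boxes pass it. 7 to 25 mm above the drawer's floor, a ramp on the side the boxes come from, an upright holding face behind. Spring about 1 to 2.4 N sideways; riding over it costs a few N of push.
- box_red: Lidded clear plastic spice box full of red spice, 44 x 44 x 66 mm high, about 100 g (mass, friction vary 25 percent). Origin under its centre, sides along its x and y, yaw within 0.12 rad of the drawer's. It starts alone on the drawer's floor, in the front half (x about -73 mm in the drawer), clear of other things by 25 mm or more.
- box_yellow: Lidded clear plastic spice box full of yellow spice, 44 x 44 x 66 mm high, about 100 g (mass, friction vary 25 percent). Origin under its centre, sides along its x and y, yaw within 0.12 rad of the drawer's. One of the row of three on the lane's axis before and partly in the flared mouth, in any order, 3 to 13 mm gaps, a few mm off line.
- box_green: Lidded clear plastic spice box full of green herb, 44 x 44 x 66 mm high, about 100 g (mass, friction vary 25 percent). Origin under its centre, sides along its x and y, yaw within 0.12 rad of the drawer's. One of the row of three, as the yellow one.
- box_black: Lidded clear plastic spice box full of black pepper, 44 x 44 x 66 mm high, about 100 g (mass, friction vary 25 percent). Origin under its centre, sides along its x and y, yaw within 0.12 rad of the drawer's. One of the row of three, as the yellow one.
- stack_low: Lower of two stacked flat clear boxes, 66 x 66 x 34 mm each, in the drawer's front half. Origin under its centre. To be left alone.
- stack_top: Upper of the two stacked flat boxes, its top 78 mm above the drawer's underside. Origin under its centre. To be left alone.
- salt_jar: White stoneware salt jar with wooden cap, 66 mm across, 74 mm high. Origin under its centre. To be left alone.
- grinder: Glass and steel grinder, 46 mm across, 90 mm high, upright. Origin under its centre. To be left alone.
- pinch_bowl: Sage green pinch bowl, 72 mm across, 32 mm high. Origin under its centre. To be left alone.
- ladle: Small steel ladle, 160 mm long, lying along y beside the lane at the back of the drawer, 20 mm high. Origin on the floor, midway. To be left alone.

How it is judged:
By the outcome, as a careful person would: the job done as asked, in the order asked, and still so for the second after the job is handed in, with the robot touching nothing.
It also fails if it takes over 70 s, if anything falls off the work surface, if the arm or the gripper's body presses on something with over 40 N, if the wrist force passes 120 N, or if a joint passes its speed limit or range.

## Working session

There is one attempt and no reset: what is moved stays moved. The work goes in short steps, Python scripts to look and compute and a tool call to move; the robot and the scene stay as the last step left them, time stands still between calls to the robot, and variables do not carry over. Pictures are saved under pics/ and viewed, at most 10 in all, crops included, and the job is handed in when it is done.

Besides the shell and the picture viewer there is one more tool, called after "Call:" as a command line: name --argument value ..., lists and objects as JSON in quotes. apply_moves: Moves the arm, as the interface text tells. Its arguments: {"type":"object","properties":{"xyz":{"type":"array"},"rotation":{"type":"array"},"gripper":{"type":"number"},"grip_force":{"type":"number"}},"required":["xyz","rotation"]}

```bash
mkdir -p pics; ls; cat > h.py <<'E'
import numpy as np, cv2
from bench import *
def ray(cam,u,v):
    m=camera_model(cam); V=np.array(m["view"]); R=V[:3,:3]; t=V[:3,3]
    d=R.T@np.array([(u-m["cx"])/m["fx"],(v-m["cy"])/m["fy"],1]); return -R.T@t,d
def at_z(cam,u,v,z):
    o,d=ray(cam,u,v); return o+d*(z-o[2])/d[2]
def proj(cam,p):
    m=camera_model(cam); V=np.array(m["view"]); c=V[:3,:3]@np.array(p)+V[:3,3]
    return m["fx"]*c[0]/c[2]+m["cx"],m["fy"]*c[1]/c[2]+m["cy"]
E
python3 - <<'E'
from h import *
np.set_printoptions(precision=4,suppress=True)
for c in("top","side"):
    im=get_image(c); cv2.imwrite(f"pics/{c}0.png",im)
    print(c,"cam at",ray(c,320,200), camera_model(c)["fx"])
    for n in["lane_mouth","lane_end","drawer","box_red","box_yellow","box_green","box_black"]:
        for r in tip_of(c,n)[:1]:
            v,u=r["location"]; print(n,round(r["score"],2),(round(u),round(v)),at_z(c,u,v,0.01))
print(read_state())
E
```

```text
pics
top cam at (array([0.3647, 0.0245, 0.9439]), array([ 0.1943,  0.0347, -0.9805])) 418.8168914845819
lane_mouth 0.21 (233, 155) [0.6193 0.2759 0.01  ]
lane_end 0.88 (232, 156) [0.617  0.2773 0.01  ]
drawer 0.82 (358, 200) [ 0.565  -0.0264  0.01  ]
box_red 0.61 (332, 229) [0.4887 0.0186 0.01  ]
box_yellow 0.7 (406, 185) [ 0.619  -0.1296  0.01  ]
box_black 0.67 (384, 182) [ 0.6172 -0.0797  0.01  ]
side cam at (array([0.2776, 0.7427, 0.7601]), array([ 0.2626, -0.6823, -0.6824])) 420.0999042336449
lane_mouth 0.66 (304, 194) [ 0.6147 -0.0148  0.01  ]
lane_end 0.9 (248, 278) [0.6185 0.2826 0.01  ]
drawer 0.73 (326, 196) [ 0.5576 -0.0256  0.01  ]
box_red 0.72 (345, 215) [0.4887 0.0196 0.01  ]
box_yellow 0.73 (322, 167) [ 0.6102 -0.1373  0.01  ]
box_green 0.67 (329, 158) [ 0.6089 -0.184   0.01  ]
box_black 0.92 (317, 181) [ 0.6036 -0.0761  0.01  ]
{'time': 0.8, 'joints': array([ 1.311 ,  0.2406,  0.005 ,  1.3352, -0.    ,  1.5708]), 'joint_velocities': array([-0.    ,  0.0011,  0.0009,  0.0009,  0.0016, -0.0018]), 'effort': array([ -0.0007, -37.2152,  25.268 ,   0.0007,   0.0001,  -0.    ]), 'eef_pos': array([0.1284, 0.4832, 0.2086]), 'ee_rot': array([0.4069, 3.1151, 0.    ]), 'wrist_force': array([0.5206, 0.7624, 0.5099]), 'ft_torque': array([0.0079, 0.019 , 0.0276]), 'finger_force': 0.0, 'width': 0.9986339048300272}
```

```bash
python3 - <<'E'
from h import *
for c in("top","side"):
    im=cv2.imread(f"pics/{c}0.png")
    a=im[100:300,180:500] if c=="top" else im[90:330,180:460]
    cv2.imwrite(f"pics/{c}0c.png",cv2.resize(a,None,fx=2.5,fy=2.5,interpolation=cv2.INTER_CUBIC))
E
```

```text
(no output)
```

View pics/top0c.png

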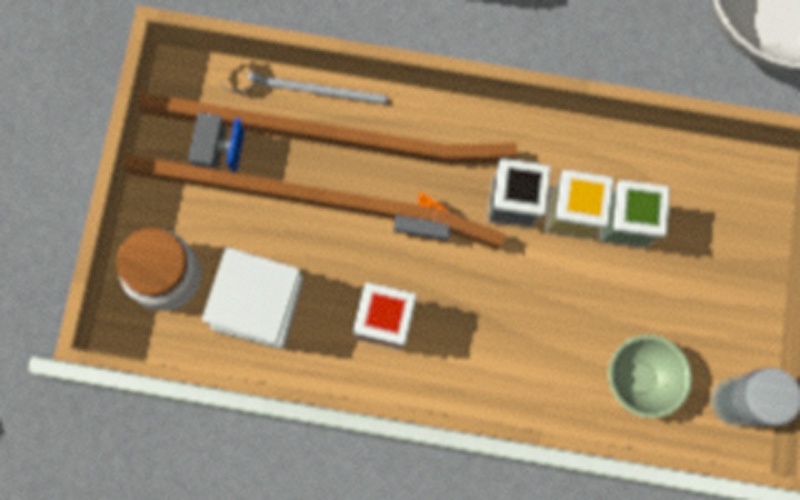

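View pics/side0c.png

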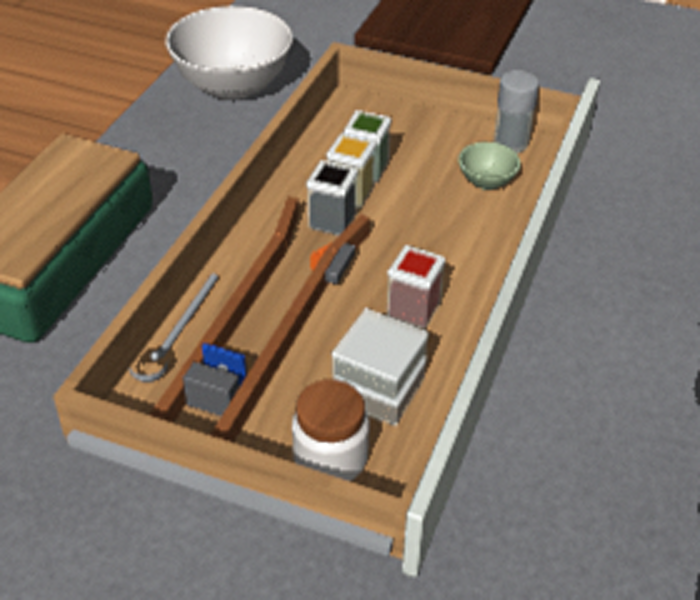

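The drawer lies roughly along world y, with +y to the left in the top view. The row from the mouth end is black, yellow, green, and red is at about crop (385,312). The pad is at about (235,143) and the catch at about (432,203). Next I'll segment by colour and triangulate.

```bash
cat >> h.py <<'E'
def cen(im,name,win=None):
    b,g,r=[im[...,i].astype(int) for i in range(3)]
    m={"red":(r>140)&(g<70)&(b<70),"yellow":(r>180)&(g>120)&(b<80),"green":(g>r+30)&(g>b+30)&(r<90),
       "blue":(b>g+50)&(b>r+60),"orange":(r>200)&(g>70)&(g<130)&(b<60),
       "brown":(r>90)&(r<165)&(g<95)&(r-g>45)}[name].astype(np.uint8)
    n,l,s,c=cv2.connectedComponentsWithStats(m)
    return m,l,s,c
def big(im,name,near=None):
    m,l,s,c=cen(im,name); 
    k=1+np.argmax(s[1:,4]); return c[k],s[k,4]
def tri(p):
    A=np.zeros((3,3));B=np.zeros(3)
    for cam,(u,v) in p.items():
        o,d=ray(cam,u,v);d/=np.linalg.norm(d);P=np.eye(3)-np.outer(d,d);A+=P;B+=P@o
    return np.linalg.solve(A,B)
E
python3 - <<'E'
from h import *
np.set_printoptions(precision=4,suppress=True)
ims={c:cv2.imread(f"pics/{c}0.png") for c in("top","side")}
for n in("red","yellow","green","blue","orange"):
    p={}
    for c in ims:
        (u,v),a=big(ims[c],n); p[c]=(u,v); print(n,c,(round(u,1),round(v,1)),a,end=" ")
        if n in("red","yellow","green"): print(at_z(c,u,v,.076),end="")
    print("tri",tri(p))
# black lid by outline: darkest region inside
for c,(u0,v0) in {"top":(389,174),"side":(312,160)}.items():
    g=cv2.cvtColor(ims[c],cv2.COLOR_BGR2GRAY); w=np.zeros_like(g); w[v0-9:v0+10,u0-9:u0+10]=1
    n,l,s,cc=cv2.connectedComponentsWithStats(((g<45)&(w>0)).astype(np.uint8)); k=1+np.argmax(s[1:,4]); print("black",c,cc[k],s[k,4],at_z(c,*cc[k],.076))
# rails
m,l,s,cc=cen(ims["top"],"brown")
for k in range(1,len(s)):
    if s[k,4]>60:
        ys,xs=np.where(l==k); P=np.array([at_z("top",x,y,.036)[:2] for x,y in zip(xs,ys)])
        P=P[(P[:,1]>0.02)&(P[:,1]<0.26)]
        if len(P)>40: f=np.polyfit(P[:,1],P[:,0],1); print("rail",s[k],"slope",f[0],"x@y0.1",np.polyval(f,.1),len(P))
# lids yaw: white lid rect
for n in("red","yellow","green"):
    (u,v),_=big(ims["top"],n); m,l,s,cc=cen(ims["top"],n)
    k=l[int(round(v)),int(round(u))]; ys,xs=np.where(l==k)
    P=np.array([at_z("top",x,y,.076)[:2] for x,y in zip(xs,ys)],np.float32)*1000; print(n,cv2.minAreaRect(P))
# drawer front edge, corner points by hand
for nm,u,v,z in [("front top L",32,358,.085),("front top R",800,490,.085),("inner corner back-left",150,22,.065),("inner front-left",72,350,.065)]:
    print(nm,at_z("top",180+u/2.5,100+v/2.5,z))
E
```

```text
red top (np.float64(333.6), np.float64(224.7)) 137 [0.4898 0.018  0.076 ]red side (np.float64(346.3), np.float64(195.0)) 82 [0.4884 0.018  0.076 ]tri [0.4892 0.0179 0.0759]
yellow top (np.float64(15.1), np.float64(116.3)) 2070 [0.603  0.7482 0.076 ]yellow side (np.float64(320.3), np.float64(148.6)) 56 [ 0.6165 -0.134   0.076 ]tri [0.4508 0.3871 0.4923]
green top (np.float64(117.9), np.float64(189.9)) 274 [0.4825 0.4804 0.076 ]green side (np.float64(252.2), np.float64(391.7)) 285 [0.4755 0.5167 0.076 ]tri [0.488  0.5027 0.0335]
blue top (np.float64(273.0), np.float64(156.3)) 47 blue side (np.float64(269.2), np.float64(233.2)) 127 tri [0.6202 0.1767 0.0467]
orange top (np.float64(350.5), np.float64(180.4)) 30 orange side (np.float64(306.0), np.float64(192.5)) 19 tri [ 0.6033 -0.0028  0.0274]
black top [388.9633 173.9174] 109 [ 0.6189 -0.0803  0.076 ]
black side [312.5636 159.7636] 55 [ 0.617  -0.0795  0.076 ]
red ((489.7919921875, 18.0928955078125), (24.316307067871094, 23.986188888549805), 85.96082305908203)
yellow ((651.103271484375, 756.8798217773438), (489.428466796875, 63.46746826171875), 6.73090934753418)
green ((483.68194580078125, 494.3525695800781), (74.1501693725586, 29.613868713378906), 89.98634338378906)
front top L [0.4005 0.2947 0.085 ]
front top R [ 0.4058 -0.3335  0.085 ]
inner corner back-left [0.7126 0.2692 0.065 ]
inner front-left [0.4137 0.2697 0.065 ]
```

```bash
python3 - <<'E'
from h import *
np.set_printoptions(precision=4,suppress=True)
im=cv2.imread("pics/top0.png"); b,g,r=[im[...,i].astype(int) for i in range(3)]
def loc(m,u,v,n=13):
    w=np.zeros(m.shape,bool); w[v-n:v+n+1,u-n:u+n+1]=1; ys,xs=np.where(m&w); return np.c_[xs,ys]
for nm,m,u,v in [("yellow",(r-b>110)&(g>130)&(b<60),414,179),("green",(g>r+20)&(g>b+30)&(r<90),437,183),("white_black",(r>205)&(b>205),389,175),("wy",(r>205)&(b>205),414,179),("wg",(r>205)&(b>205),437,184),("wr",(r>205)&(b>205),334,225)]:
    P=loc(m,u,v,13 if nm=="white_black" or nm=="wr" else 12); W=np.array([at_z("top",x,y,.076)[:2] for x,y in P],np.float32)*1000
    print(nm,len(P),P.mean(0),W.mean(0),cv2.minAreaRect(W))
# rails: row profile darkness per column
for u in range(260,341,20):
    col=im[140:195,u].astype(int); idx=np.where(((col[:,2]-col[:,1])>45)&(col[:,2]<175))[0]+140; print(u,idx)
for v in range(150,170,1): pass
for v in (176,178,180,182,184): print(v,[tuple(int(t) for t in im[v,u]) for u in range(342,364,2)])
bl=(b>g+50)&(b>r+60); P=np.argwhere(bl&(np.arange(640)>240)&(np.arange(640)<300)); print(P.min(0),P.max(0), [ (v,P[P[:,0]==v,1].min(),P[P[:,0]==v,1].max()) for v in sorted(set(P[:,0]))])
print("proj check pad face edge: top of pad z~.052?", proj("top",(.6177,.18,.052)),proj("top",(.6177,.18,.01)))
E
```

```text
yellow 138 [413.8986 178.3986] [ 618.5693 -134.2494] ((618.59130859375, -134.2177734375), (25.230546951293945, 25.63172149658203), 0.34411323070526123)
green 124 [436.75   182.5081] [ 618.2255 -183.5511] ((618.3034057617188, -182.99681091308594), (23.83690643310547, 23.520538330078125), 6.606969356536865)Traceback (most recent call last):
  File "<stdin>", line 7, in <module>
  File "h.py", line 7, in at_z
    o,d=ray(cam,u,v); return o+d*(z-o[2])/d[2]
        ~~~^^^^^^^^^
  File "h.py", line 4, in ray
    m=camera_model(cam); V=np.array(m["view"]); R=V[:3,:3]; t=V[:3,3]
ValueError: time passes only in moves, steps and waits
```

```bash
sed -i 's/^from bench import \*/from bench import *\nimport functools\nimport bench\ncamera_model=functools.lru_cache(None)(bench.camera_model)/' h.py; python3 - <<'E'
from h import *
np.set_printoptions(precision=4,suppress=True)
im=cv2.imread("pics/top0.png"); b,g,r=[im[...,i].astype(int) for i in range(3)]
up=[];lo=[]
for u in range(265,341,5):
    col=im[140:195,u].astype(int); idx=np.where(((col[:,2]-col[:,1])>45)&(col[:,2]<175)&(col[:,1]<100))[0]+140
    if u%25==15: print(u,idx)
    gsp=np.split(idx,np.where(np.diff(idx)>4)[0]+1)
    for gr in gsp:
        if len(gr)>=2: 
            p=at_z("top",u,gr.mean(),.036); (up if p[0]>.617 else lo).append(p[:2])
for q in(up,lo):
    q=np.array(q); f=np.polyfit(q[:,1],q[:,0],1); print("rail slope",f[0],"x@y=-.1,0,.1,.2",np.polyval(f,[-.1,0,.1,.2]),len(q))
bl=(b>g+50)&(b>r+60)&(np.arange(640)>240)&(np.arange(640)<300); P=np.argwhere(bl); print([(v,P[P[:,0]==v,1].min(),P[P[:,0]==v,1].max()) for v in sorted(set(P[:,0]))])
for y in(.16,.17,.18): print(y,proj("top",(.6177,y,.054)),proj("side",(.6177,y,.054)))
org=(r>180)&(r-b>130)&(g<140)&(np.arange(640)>335)&(np.arange(640)<365); print(np.argwhere(org)[:, ::-1].tolist())
for y in(-.02,-.01,0,.01): print(y,proj("top",(.605,y,.035)))
E
```

```text
265 [168 170 172]
290 [150 151 172 176]
315 [155 181]
340 [159 184 185]
rail slope -0.005059795541681085 x@y=-.1,0,.1,.2 [0.6479 0.6474 0.6469 0.6464] 7
rail slope 0.022393148753411276 x@y=-.1,0,.1,.2 [0.5838 0.586  0.5883 0.5905] 9
[(np.int64(148), np.int64(274), np.int64(275)), (np.int64(149), np.int64(274), np.int64(275)), (np.int64(150), np.int64(273), np.int64(275)), (np.int64(151), np.int64(273), np.int64(275)), (np.int64(152), np.int64(273), np.int64(275)), (np.int64(153), np.int64(273), np.int64(275)), (np.int64(154), np.int64(273), np.int64(274)), (np.int64(155), np.int64(272), np.int64(274)), (np.int64(156), np.int64(272), np.int64(274)), (np.int64(157), np.int64(272), np.int64(274)), (np.int64(158), np.int64(272), np.int64(274)), (np.int64(159), np.int64(272), np.int64(273)), (np.int64(160), np.int64(271), np.int64(273)), (np.int64(161), np.int64(271), np.int64(273)), (np.int64(162), np.int64(271), np.int64(273)), (np.int64(163), np.int64(271), np.int64(273)), (np.int64(164), np.int64(271), np.int64(272)), (np.int64(165), np.int64(272), np.int64(272))]
0.16 (np.float64(279
[... 1117 characters left out ...]
, 222], [336, 223], [337, 223], [338, 223], [339, 223], [340, 223], [336, 224], [337, 224], [338, 224], [339, 224], [340, 224], [336, 225], [337, 225], [338, 225], [339, 225], [336, 226], [337, 226], [338, 226], [339, 226], [336, 227], [337, 227], [338, 227], [339, 227], [336, 228], [337, 228], [338, 228], [339, 228], [336, 229], [337, 229], [338, 229], [336, 230], [337, 230], [338, 230], [336, 231], [337, 231], [338, 231]]
-0.02 (np.float64(358.4935547381226), np.float64(179.96287492171913))
-0.01 (np.float64(354.0840287070936), np.float64(179.19633845218513))
0 (np.float64(349.67743960623903), np.float64(178.4303125282453))
0.01 (np.float64(345.2737845023569), np.float64(177.664796640002))
```

Call:
apply_moves --xyz '[[-4,-3,0],[-8,-6,0],[-12,-9.2,0],[-16,-12.2,0],[-20,-15.2,0],[-24,-18.3,0],[-28,-21.3,0],[-32,-24.3,0],[-36,-27.4,0],[-40,-30.4,0],[-44,-33.4,0],[-46.8,-35.6,0]]' --rotation '[[0,0,0.11],[0,0,0.22],[0,0,0.33],[0,0,0.44],[0,0,0.55],[0,0,0.66],[0,0,0.77],[0,0,0.88],[0,0,0.99],[0,0,1.1],[0,0,1.21],[0,0,1.311]]' --gripper 1 --grip_force 20

```text
time: 2.0
eef_pos: [0.4908, 0.0164, 0.2087]
ee_rot: [2.228, 2.214, 0.001]
wrist_force: [0.6, -0.2, -0.1]
width: 1.0
finger_force: 0.0
```

Call:
apply_moves --xyz '[[0,0,0],[0,0,0],[0,0,0]]' --rotation '[[0,0,0],[0,0,0],[0,0,0]]'

```text
time: 2.3
eef_pos: [0.4885, 0.0196, 0.2085]
ee_rot: [-2.219, -2.222, 0.001]
wrist_force: [0.2, 0.4, -0.0]
width: 1.002
finger_force: 0.0
```

Call:
apply_moves --xyz '[[-0.15,0.07,4],[-0.15,0.07,8],[-0.15,0.07,12],[-0.15,0.07,15],[-0.15,0.07,16.5],[-0.15,0.07,17.6],[-0.15,0.07,17.6],[-0.15,0.07,17.6]]' --rotation '[[0,0,0],[0,0,0],[0,0,0],[0,0,0],[0,0,0],[0,0,0],[0,0,0],[0,0,0]]'

```text
time: 3.1
eef_pos: [0.4904, 0.0181, 0.0334]
ee_rot: [2.219, 2.222, 0.001]
wrist_force: [0.3, -1.3, 0.3]
width: 1.0
finger_force: 0.0
```

Call:
apply_moves --xyz '[[0,0,0],[0,0,0],[0,0,0],[0,0,0],[0,0,0],[0,0,0],[0,0,0],[0,0,0]]' --rotation '[[0,0,0],[0,0,0],[0,0,0],[0,0,0],[0,0,0],[0,0,0],[0,0,0],[0,0,0]]' --gripper -1 --grip_force 20

```text
time: 3.9
eef_pos: [0.4906, 0.0174, 0.0334]
ee_rot: [2.221, 2.221, 0.002]
wrist_force: [-1.3, 1.1, 6.8]
width: 0.509
finger_force: 21.7
```

Call:
apply_moves --xyz '[[0,0,-1],[0,0,-4],[0,0,-8],[-4,2,-8],[-8,4,-8],[-12,6,-8],[-16,8,-8],[-20,10,-8],[-24,12,-8],[-25,12.7,-8],[-25,12.7,-8],[-25,12.7,-8]]' --rotation '[[0,0,0],[0,0,0],[0,0,0],[0,0,0],[0,0,0],[0,0,0],[0,0,0],[0,0,0],[0,0,0],[0,0,0],[0,0,0],[0,0,0]]'

```text
time: 5.1
eef_pos: [0.6162, -0.2322, 0.112]
ee_rot: [-2.22, -2.22, 0.001]
wrist_force: [-0.3, 0.5, -1.5]
width: 0.51
finger_force: 22.3
```

```bash
python3 - <<'E'
from h import *
a=[]
for c in("top","side"):
    im=get_image(c); a.append(cv2.resize(im[110:260,250:500],(750,450))[:, :]) 
cv2.imwrite("pics/g1.png",cv2.resize(np.vstack(a),(500,600)))
print(read_state()["eef_pos"],read_state()["wrist_force"],read_state()["width"])
E
```

```text
[ 0.61630048 -0.23129681  0.11253873] [-0.10416114 -0.43399106 -1.20330347] 0.5078871313288563
```

View pics/g1.png

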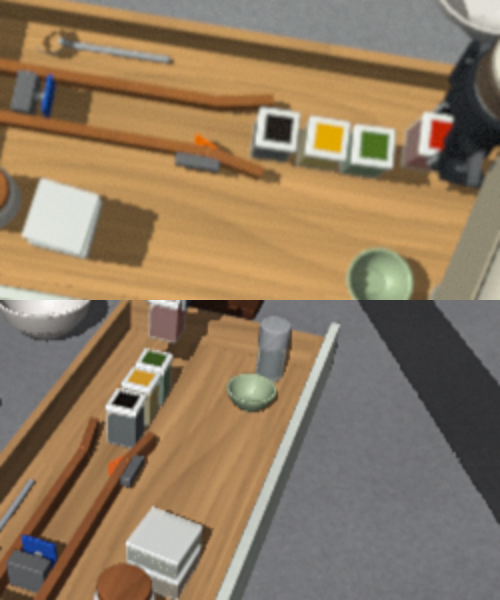

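Call:
apply_moves --xyz '[[-0.1,0.1,3],[-0.1,0.1,5.5],[-0.1,0.1,7],[-0.1,0.1,7.5],[-0.1,0.1,7.9],[-0.1,0.1,7.9],[-0.1,0.1,7.9]]' --rotation '[[0,0,0],[0,0,0],[0,0,0],[0,0,0],[0,0,0],[0,0,0],[0,0,0]]'

```text
time: 5.9
eef_pos: [0.6188, -0.2336, 0.035]
ee_rot: [2.22, 2.22, 0.001]
wrist_force: [-0.1, -0.0, -0.3]
width: 0.51
finger_force: 22.3
```

Call:
apply_moves --xyz '[[0,0,0],[0,0,0],[0,0,0],[0,0,0],[0,0,0]]' --rotation '[[0,0,0],[0,0,0],[0,0,0],[0,0,0],[0,0,0]]' --gripper 1

```text
time: 6.4
eef_pos: [0.618, -0.2336, 0.0337]
ee_rot: [2.221, 2.221, 0.0]
wrist_force: [-0.1, -1.1, 0.1]
width: 1.007
finger_force: 0.0
```

Call:
apply_moves --xyz '[[0,0,-2],[0,0,-6],[0,0,-9],[-2,0,-9],[-4.3,0,-9],[-4.3,0,-9],[-4.3,0,-9]]' --rotation '[[0,0,0],[0,0,0],[0,0,0],[0,0,0],[0,0,0],[0,0.05,0],[0,0.05,0]]'

```text
time: 7.1
eef_pos: [0.6171, -0.2788, 0.1224]
ee_rot: [-2.199, -2.192, -0.054]
wrist_force: [1.2, -0.1, 0.0]
width: 0.998
finger_force: 0.0
```

Call:
apply_moves --xyz '[[0,0,0],[0,0,0],[0,0,0],[0,0,0],[0,0,0],[0,0,0]]' --rotation '[[0,0,0],[0,0,0],[0,0,0],[0,0,0],[0,0,0],[0,0,0]]' --gripper -0.45

```text
time: 7.7
eef_pos: [0.6181, -0.2763, 0.1237]
ee_rot: [-2.196, -2.197, -0.055]
wrist_force: [-0.7, 0.3, 1.4]
width: 0.272
finger_force: 0.0
```

```bash
python3 - <<'E'
from h import *
np.set_printoptions(precision=4,suppress=True)
a=[]
ims={}
for c in("top","side"):
    im=ims[c]=get_image(c); a.append(cv2.resize(im[100:240,300:500],(600,420)))
cv2.imwrite("pics/g2.png",cv2.resize(np.vstack(a),(420,588)))
s=read_state();print(s["eef_pos"],s["ee_rot"],s["width"])
for n in("red",):
    for c in ims: (u,v),k=big(ims[c],n); print(c,u,v,k,at_z(c,u,v,.076))
E
```

```text
[ 0.6181 -0.2764  0.1237] [-2.196  -2.1965 -0.0549] 0.2759841474589515
top 459.4921875 185.671875 128 [ 0.6199 -0.2322  0.076 ]
side 332.1777777777778 130.06666666666666 45 [ 0.6181 -0.2319  0.076 ]
```

View pics/g2.png

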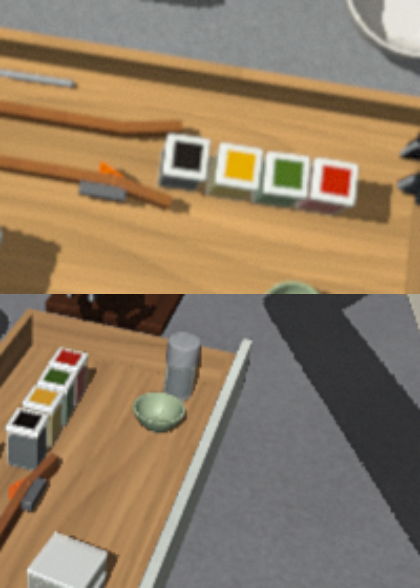

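Call:
apply_moves --xyz '[[-0.15,0,3],[-0.3,0,6],[-0.4,0,7.5],[-0.45,0,8.5],[-0.45,0,8.5],[-0.45,0,8.5]]' --rotation '[[0,0,0],[0,0,0],[0,0,0],[0,0,0],[0,0,0],[0,0,0]]'

```text
time: 8.4
eef_pos: [0.6185, -0.2771, 0.0393]
ee_rot: [-2.197, -2.197, -0.056]
wrist_force: [0.6, -0.0, 0.2]
width: 0.273
finger_force: 0.0
```

Call:
apply_moves --xyz '[[0.5,0,0.02],[1,0,0.05],[1.4,0,0.07],[1.8,0,0.09],[2.2,0,0.11],[2.6,0,0.13],[3,0,0.15],[3.4,0,0.17],[3.8,0,0.19],[4.2,0,0.21],[4.6,0,0.23],[5,0,0.25]]' --rotation '[[0,0,0],[0,0,0],[0,0,0],[0,0,0],[0,0,0],[0,0,0],[0,0,0],[0,0,0],[0,0,0],[0,0,0],[0,0,0],[0,0,0]]'

```text
time: 9.6
eef_pos: [0.618, -0.2265, 0.0385]
ee_rot: [-2.196, -2.196, -0.055]
wrist_force: [-0.2, -2.0, 0.7]
width: 0.276
finger_force: 0.9
```

```bash
python3 - <<'E'
from h import *
np.set_printoptions(precision=4,suppress=True)
a=[]
for c in("top","side"):
    im=get_image(c); a.append(cv2.resize(im[100:240,260:460],(600,420)))
cv2.imwrite("pics/g3.png",cv2.resize(np.vstack(a),(420,588)))
s=read_state();print(s["eef_pos"],s["ee_rot"],s["wrist_force"])
E
```

```text
[ 0.6179 -0.2257  0.0384] [-2.1946 -2.1963 -0.0556] [-0.5461  0.1978  0.4054]
```

View pics/g3.png

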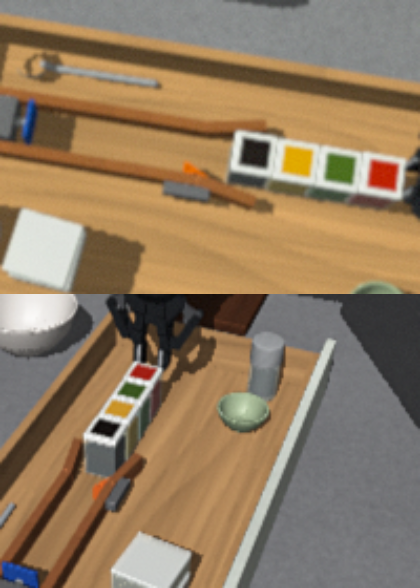

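Call:
apply_moves --xyz '[[0.4,0,0.02],[0.8,0,0.04],[1.2,0,0.06],[1.6,0,0.08],[2.0,0,0.1],[2.4,0,0.12],[2.8,0,0.14],[3.2,0,0.16],[3.6,0,0.18],[4,0,0.2],[4.4,0,0.22],[4.8,0,0.24]]' --rotation '[[0,0,0],[0,0,0],[0,0,0],[0,0,0],[0,0,0],[0,0,0],[0,0,0],[0,0,0],[0,0,0],[0,0,0],[0,0,0],[0,0,0]]'

```text
time: 10.9
eef_pos: [0.6179, -0.1783, 0.0385]
ee_rot: [-2.196, -2.196, -0.055]
wrist_force: [0.3, -2.0, -0.6]
width: 0.273
finger_force: 1.3
```

```bash
python3 - <<'E'
from h import *
np.set_printoptions(precision=4,suppress=True)
a=[]
for c in("top","side"):
    im=get_image(c); a.append(cv2.resize(im[100:240,260:460],(600,420)))
cv2.imwrite("pics/g4.png",cv2.resize(np.vstack(a),(420,588)))
s=read_state();print(s["eef_pos"],s["ee_rot"],s["wrist_force"])
E
```

```text
[ 0.6179 -0.1775  0.0385] [-2.1943 -2.1963 -0.056 ] [ 0.3601 -0.6543  0.0214]
```

View pics/g4.png

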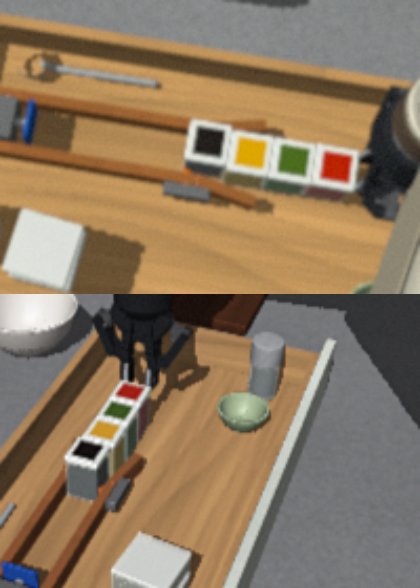

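Call:
apply_moves --xyz '[[0.4,0,0.02],[0.8,0,0.04],[1.2,0,0.06],[1.6,0,0.08],[2.0,0,0.1],[2.4,0,0.12],[2.8,0,0.14],[3.2,0,0.16],[3.6,0,0.18],[4,0,0.2],[4.4,0,0.22],[4.8,0,0.24]]' --rotation '[[0,0,0],[0,0,0],[0,0,0],[0,0,0],[0,0,0],[0,0,0],[0,0,0],[0,0,0],[0,0,0],[0,0,0],[0,0,0],[0,0,0]]'

```text
time: 12.2
eef_pos: [0.6181, -0.1304, 0.0388]
ee_rot: [-2.197, -2.196, -0.055]
wrist_force: [0.5, -3.2, 1.7]
width: 0.274
finger_force: 1.6
```

Call:
apply_moves --xyz '[[0.4,0,0.02],[0.8,0,0.04],[1.2,0,0.06],[1.6,0,0.08],[2.0,0,0.1],[2.4,0,0.12],[2.8,0,0.14],[3.2,0,0.16],[3.6,0,0.18],[4,0,0.2],[4.4,0,0.22],[4.8,0,0.24]]' --rotation '[[0,0,0],[0,0,0],[0,0,0],[0,0,0],[0,0,0],[0,0,0],[0,0,0],[0,0,0],[0,0,0],[0,0,0],[0,0,0],[0,0,0]]'

```text
time: 13.4
eef_pos: [0.6178, -0.0821, 0.0384]
ee_rot: [-2.196, -2.196, -0.055]
wrist_force: [0.3, -3.6, 1.0]
width: 0.276
finger_force: 1.6
```

```bash
python3 - <<'E'
from h import *
np.set_printoptions(precision=4,suppress=True)
a=[]
for c in("top","side"):
    im=get_image(c); a.append(cv2.resize(im[100:240,240:440],(600,420)))
cv2.imwrite("pics/g5.png",cv2.resize(np.vstack(a),(420,588)))
s=read_state();print(s["eef_pos"],s["ee_rot"],s["wrist_force"])
E
```

```text
[ 0.6177 -0.0814  0.0383] [-2.1941 -2.1963 -0.0554] [ 0.9154 -2.1232  1.4321]
```

View pics/g5.png

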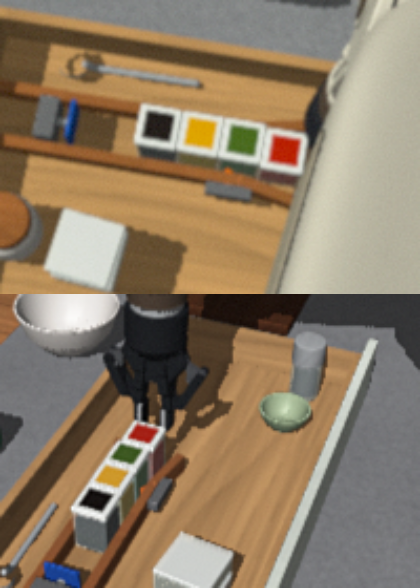

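Call:
apply_moves --xyz '[[0.4,0,0.02],[0.8,0,0.04],[1.2,0,0.06],[1.6,0,0.08],[2.0,0,0.1],[2.4,0,0.12],[2.8,0,0.14],[3.2,0,0.16],[3.6,0,0.18],[4,0,0.2],[4.4,0,0.22],[4.8,0,0.24]]' --rotation '[[0,0,0],[0,0,0],[0,0,0],[0,0,0],[0,0,0],[0,0,0],[0,0,0],[0,0,0],[0,0,0],[0,0,0],[0,0,0],[0,0,0]]'

```text
time: 14.7
eef_pos: [0.6179, -0.034, 0.0384]
ee_rot: [-2.196, -2.196, -0.055]
wrist_force: [0.5, -3.1, 0.7]
width: 0.28
finger_force: 1.3
```

```bash
cat > m.py <<'E'
from h import *
np.set_printoptions(precision=4,suppress=True)
s=read_state();print(s["time"],s["eef_pos"],s["ee_rot"],s["wrist_force"])
for c in("top","side"):
    im=get_image(c); (u,v),k=big(im,"red"); print(c,"red",at_z(c,u,v,.076),k)
    b,g,r=[im[...,i].astype(int) for i in range(3)]
    ys,xs=np.where((b>g+50)&(b>r+60)); k=(xs>230)&(xs<300)&(ys>130)&(ys<260)
    if k.any(): print("pad",xs[k].mean(),ys[k].mean(),k.sum())
    w=slice(160,200); ys,xs=np.where((r>180)&(r-b>130)&(g<140)&(g>60))
    k=(xs>295)&(xs<365)&(ys>165)&(ys<210); print("orange px",k.sum(),xs[k].mean() if k.any() else 0)
E
python3 m.py
```

```text
14.7 [ 0.6179 -0.034   0.0384] [-2.1958 -2.196  -0.0549] [ 0.4505 -3.0985  0.7266]
top red [0.6233 0.0089 0.076 ] 23
pad 273.06976744186045 155.95348837209303 43
orange px 3 347.6666666666667
side red [ 0.6213 -0.0021  0.076 ] 78
pad 269.2283464566929 233.1811023622047 127
orange px 1 307.0
```

Call:
apply_moves --xyz '[[0.2,0,0.01],[0.4,0,0.02],[0.6,0,0.03],[0.8,0,0.04],[1.0,0,0.05],[1.2,0,0.06],[1.4,0,0.07]]' --rotation '[[0,0,0],[0,0,0],[0,0,0],[0,0,0],[0,0,0],[0,0,0],[0,0,0]]'

```text
time: 15.5
eef_pos: [0.6179, -0.0204, 0.0385]
ee_rot: [-2.196, -2.196, -0.055]
wrist_force: [0.8, -2.1, 1.2]
width: 0.275
finger_force: 1.6
```

Call:
apply_moves --xyz '[[0.1,0,0],[0.2,0,0.01],[0.3,0,0.02],[0.4,0,0.02]]' --rotation '[[0,0,0],[0,0,0],[0,0,0],[0,0,0]]'

```text
time: 15.9
eef_pos: [0.6181, -0.0164, 0.0385]
ee_rot: [-2.196, -2.196, -0.055]
wrist_force: [1.4, -2.3, 1.6]
width: 0.275
finger_force: 1.6
```

```bash
python3 m.py
```

```text
15.9 [ 0.6181 -0.0164  0.0385] [-2.1962 -2.1962 -0.0552] [ 1.3543 -2.2607  1.6214]Traceback (most recent call last):
  File "m.py", line 5, in <module>
    im=get_image(c); (u,v),k=big(im,"red"); print(c,"red",at_z(c,u,v,.076),k)
                             ~~~^^^^^^^^^^
  File "h.py", line 23, in big
    k=1+np.argmax(s[1:,4]); return c[k],s[k,4]
        ~~~~~~~~~^^^^^^^^^
    return _wrapfunc(a, 'argmax', axis=axis, out=out, **kwds)
    return bound(*args, **kwds)
ValueError: attempt to get argmax of an empty sequence
```

Not on the pad yet (about 2–3 N). I'll advance 2 mm per call, watching the force.

Call:
apply_moves --xyz '[[0.1,0,0],[0.2,0,0.01]]' --rotation '[[0,0,0],[0,0,0]]'

```text
time: 16.15
eef_pos: [0.6181, -0.0146, 0.0387]
ee_rot: [-2.197, -2.196, -0.055]
wrist_force: [-0.2, -3.1, 2.5]
width: 0.273
finger_force: 1.9
```

Call:
apply_moves --xyz '[[0.1,0,0],[0.2,0,0.01]]' --rotation '[[0,0,0],[0,0,0]]'

```text
time: 16.35
eef_pos: [0.6181, -0.0125, 0.0387]
ee_rot: [-2.196, -2.196, -0.055]
wrist_force: [0.5, -3.9, 2.5]
width: 0.275
finger_force: 2.4
```

Call:
apply_moves --xyz '[[0.1,0,0],[0.2,0,0.01]]' --rotation '[[0,0,0],[0,0,0]]'

```text
time: 16.55
eef_pos: [0.618, -0.0115, 0.0383]
ee_rot: [-2.198, -2.196, -0.053]
wrist_force: [0.4, -6.2, 0.3]
width: 0.272
finger_force: 3.1
```

```bash
sed -i 's/"top","side"/"side",/' m.py; python3 m.py
```

```text
16.55 [ 0.618  -0.0115  0.0383] [-2.198  -2.1964 -0.0525] [ 0.4143 -6.2093  0.3054]
side red [0.6221 0.0196 0.076 ] 82
pad 269.0 233.256 125
orange px 2 307.5
```

Call:
apply_moves --xyz '[[0.1,0,0],[0.2,0,0.01]]' --rotation '[[0,0,0],[0,0,0]]'

```text
time: 16.8
eef_pos: [0.618, -0.0097, 0.0381]
ee_rot: [-2.198, -2.196, -0.052]
wrist_force: [2.2, -6.7, 0.2]
width: 0.276
finger_force: 3.2
```

Call:
apply_moves --xyz '[[0.1,0,0],[0.2,0,0.01]]' --rotation '[[0,0,0],[0,0,0]]'

```text
time: 17.0
eef_pos: [0.6179, -0.0078, 0.0379]
ee_rot: [-2.198, -2.196, -0.052]
wrist_force: [1.3, -6.8, -0.1]
width: 0.277
finger_force: 3.3
```

Call:
apply_moves --xyz '[[0.1,0,0],[0.2,0,0.01]]' --rotation '[[0,0,0],[0,0,0]]'

```text
time: 17.2
eef_pos: [0.6179, -0.006, 0.0378]
ee_rot: [-2.199, -2.196, -0.051]
wrist_force: [1.1, -7.2, -0.9]
width: 0.273
finger_force: 3.5
```

```bash
python3 m.py
```

```text
17.2 [ 0.6179 -0.006   0.0378] [-2.1986 -2.1961 -0.0513] [ 1.1406 -7.179  -0.8986]
side red [0.6218 0.0252 0.076 ] 82
pad 267.7676767676768 234.03030303030303 99
orange px 1 307.0
```

Call:
apply_moves --xyz '[[0.1,0,0],[0.2,0,0.01]]' --rotation '[[0,0,0],[0,0,0]]'

```text
time: 17.45
eef_pos: [0.6178, -0.0041, 0.0377]
ee_rot: [-2.199, -2.196, -0.051]
wrist_force: [2.0, -7.4, -1.5]
width: 0.273
finger_force: 3.5
```

Call:
apply_moves --xyz '[[0.05,0,0],[0.1,0,0.0]]' --rotation '[[0,0,0],[0,0,0]]'

```text
time: 17.65
eef_pos: [0.6177, -0.0031, 0.0377]
ee_rot: [-2.198, -2.196, -0.051]
wrist_force: [0.1, -8.3, -2.0]
width: 0.273
finger_force: 3.6
```

```bash
python3 m.py
```

```text
17.65 [ 0.6177 -0.0031  0.0377] [-2.1985 -2.1958 -0.0506] [ 0.107  -8.2773 -2.039 ]
side red [0.6217 0.027  0.076 ] 79
pad 267.22727272727275 234.29545454545453 88
orange px 2 307.0
```

Call:
apply_moves --xyz '[[0.05,0,0],[0.1,0,0.0]]' --rotation '[[0,0,0],[0,0,0]]'

```text
time: 17.9
eef_pos: [0.6177, -0.0022, 0.0377]
ee_rot: [-2.199, -2.196, -0.05]
wrist_force: [1.8, -6.6, -1.3]
width: 0.278
finger_force: 3.5
```

Call:
apply_moves --xyz '[[0.05,0,0],[0.1,0,0.0]]' --rotation '[[0,0,0],[0,0,0]]'

```text
time: 18.1
eef_pos: [0.617, -0.0011, 0.0374]
ee_rot: [-2.198, -2.195, -0.049]
wrist_force: [0.6, -8.3, -1.8]
width: 0.279
finger_force: 3.5
```

```bash
python3 m.py; python3 - <<'E'
from h import *
im=get_image("side"); cv2.imwrite("pics/g6.png",cv2.resize(im[120:260,240:400],(800,600*140*800//(160*600*1)//1 if 0 else 600),interpolation=cv2.INTER_CUBIC))
E
```

```text
18.1 [ 0.617  -0.0011  0.0374] [-2.1979 -2.195  -0.0492] [ 0.5951 -8.2706 -1.8318]
side red [0.6214 0.0292 0.076 ] 77
pad 267.06493506493507 234.63636363636363 77
orange px 9 308.44444444444446
```

View pics/g6.png

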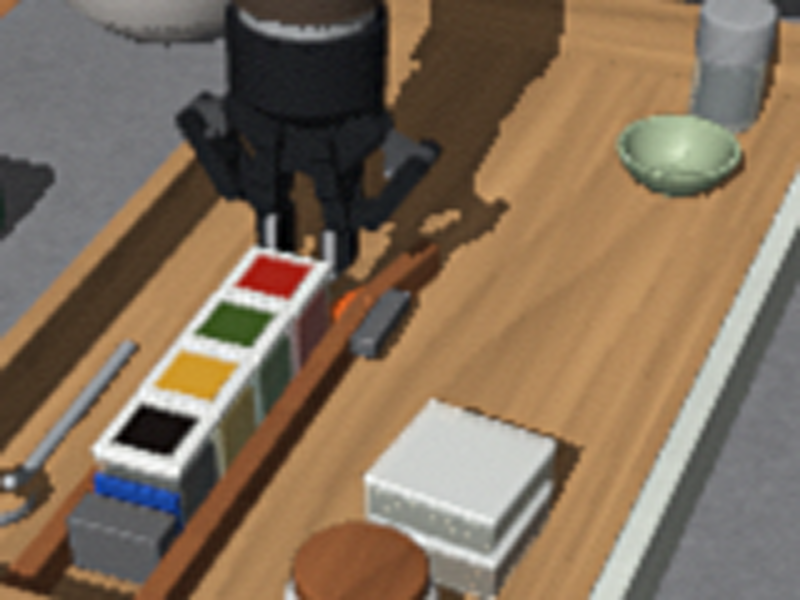

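The row is tight against the pressed pad, and the orange catch now shows behind the red box at about (350,305). I'll back off slowly so the catch takes the load.

Call:
apply_moves --xyz '[[-0.1,0,0],[-0.2,0,-0.01],[-0.3,0,-0.02],[-0.5,0,-0.03],[-1,0,-0.05],[-1.5,0,-0.08],[-1.5,0,-0.08]]' --rotation '[[0,0,0],[0,0,0],[0,0,0],[0,0,0],[0,0,0],[0,0,0],[0,0,0]]'

```text
time: 18.9
eef_pos: [0.6181, -0.0147, 0.0389]
ee_rot: [-2.197, -2.196, -0.056]
wrist_force: [-0.7, -0.6, -0.5]
width: 0.276
finger_force: 0.0
```

```bash
python3 m.py
```

```text
18.9 [ 0.6181 -0.0147  0.0389] [-2.1965 -2.1955 -0.0559] [-0.7204 -0.6148 -0.4897]
side red [0.6209 0.0283 0.076 ] 78
pad 267.32183908045977 234.32183908045977 87
orange px 9 308.44444444444446
```

The row sprang back only about 1 mm and the catch holds it. Now I'll retreat up and away.

Call:
apply_moves --xyz '[[-1.5,0,-0.1],[-3,0,-0.2],[-3,0,-3],[-3,0,-7],[-3,0,-11],[-6,0,-14],[-10,0,-14],[-14,0,-14],[-14,0,-14],[-14,0,-14]]' --rotation '[[0,0,0],[0,0,0],[0,0,0],[0,0,0],[0,0,0],[0,0,0],[0,0,0],[0,0,0],[0,0,0],[0,0,0]]'

```text
time: 19.95
eef_pos: [0.6174, -0.1635, 0.1712]
ee_rot: [-2.199, -2.192, -0.055]
wrist_force: [0.3, 1.1, -0.7]
width: 0.275
finger_force: 0.0
```

```bash
python3 m.py; python3 - <<'E'
from h import *
a=cv2.resize(get_image("top")[130:210,240:400],(600,300),interpolation=cv2.INTER_CUBIC)
b=cv2.resize(get_image("side")[150:250,240:440],(600,300),interpolation=cv2.INTER_CUBIC)
cv2.imwrite("pics/g7.png",np.vstack([a,b]))
E
```

```text
19.95 [ 0.6174 -0.1635  0.1712] [-2.1994 -2.1918 -0.0549] [ 0.3188  1.0951 -0.6625]
side red [0.621  0.0284 0.076 ] 79
pad 267.3953488372093 234.3139534883721 86
orange px 9 308.44444444444446
```

View pics/g7.png

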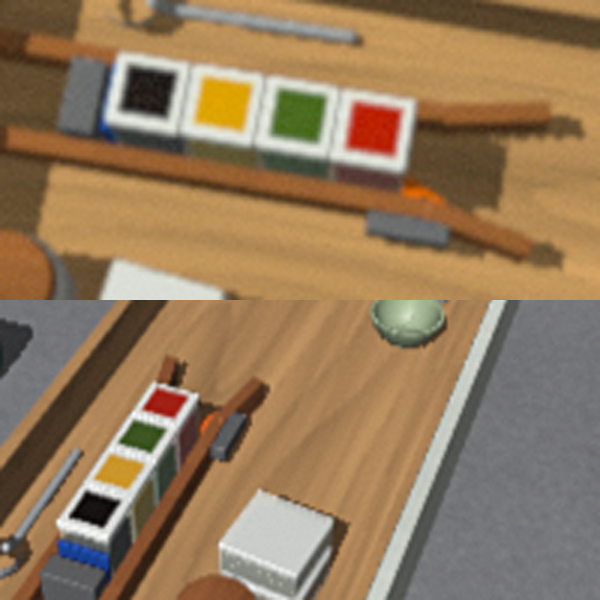

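The four boxes stand in a tight straight row, with the pad pressed at about (108,120). The orange catch is out behind the red box at about (420,190), and the robot is clear.

```bash
python3 -c "
from bench import close_job; print(close_job())"
```

```text
the job is handed in; nothing more can be done
None
```

The job is handed in: all four boxes stand in one tight, straight row in the lane, the red box is held by the snapped-out catch with the pad pressed in, and the robot is clear; the other things in the drawer were not moved.

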